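# Get the drive gear out from behind the bumper caps

## Robot

A 6-joint arm with a two-finger parallel gripper is mounted at the origin on the work surface. World frame = base frame: x ahead of the robot, y to its left, z up, the work surface at z = 0. Lengths are in m, angles in degrees, forces in N, time in s.
With the tool pointing down it reaches from about 0.3 to 0.85 m from the base axis. Payload 4.2 kg.
Tool frame: the origin (TCP) lies where the fingers leave the gripper's body, on its centre line; the fingertips stand 78 mm ahead of it and the grasp point (between the pads) lies 60 mm ahead of it; z points along the fingers, y is the line along which they close (so a half turn about z gives the same grasp; the last joint's range is limited). The gripper opens to 91 mm and grips with 3 to 60 N. Pads are 32 mm wide; open, the fingers measure 118 mm over their backs; the gripper's body (76 mm by 178 mm) begins 60 mm behind the grasp point.
Start: joints at [75.63, 18.312, 89.639, -0, 72.044, -1.146], TCP at [0.132, 0.56, 0.292] pointing down, gripper open.
Joint ranges: [-177.97, 177.97], [-48.28, 115.42], [12.27, 149.76], [-77.06, 257.06], [2.81, 150.46], [-146.56, 146.56]. Speed limits (degrees/s): [147.25, 147.25, 180, 180, 180, 180].

## Interface

Orientations are given as a 3x3 rotation matrix whose columns are the frame's x, y, z axes.
In Python, from bench import readout, optics, env gives the robot as it stands.
- The arm moves only by the tool drive_tool, never from a script. Its argument "series" is a list that holds one entry, the list of rows, each a list of 7 numbers: the shift along the tool's x, y, z in m, then the turn, a rotation vector about the tool's x, y, z in rad, then the closure, from -1 (fully open) to 1 (shut). A call has 1 to 12 rows; each row shifts and turns the commanded pose from where the row before left it, along the tool's axes as they then stand; what a row does not reach is not made up. A row lasts 1/8 s, in which the tool goes at most 62.5 mm and 10.7 degrees, less where a joint would pass 70% of its speed; a pose out of reach is approached as far as the arm can. A call with a gripper value outside its range is refused whole. The fingers move at their own pace and stop on an object; "squeeze" is the grip in N (left out, the last holds). Time passes only in rows, so rows that do not move let the fingers close. It gives the time, the measured TCP pose, the force, the opening and the grip force at its end, in the units of the state.
- readout.read_state(): the state, without advancing time (a new reading comes with each control period).
- optics.capture(name): name is "scene" or "top" or "wrist"; returns a dict with "color" (420x560x3 uint8, blue, green, red), "z_map" (420x560 float32, m along the optical axis (not along the pixel's ray), 0 where there is no reading), "mtx" (3x3 intrinsics, pixels), "extrinsics" (4x4, takes a point from camera to world coordinates). Camera axes: x right, y down, z forward; pixel columns grow to the right and rows downward; lengths in m; the calibration is good to about 2 mm. A picture is of the moment at which its call begins.
- env.job_done(): hands the job in; it is judged then, once.
The state is a dict: "t": time; "qpos": joint angles; "qd": joint speeds; "joint_torque": joint torques, N m; "tcp_pos": TCP position; "tcp_rot": TCP orientation; "contact_force": force on the tool from outside, world axes, zero at the start; "moment": the same for the moment, N m; "width": finger opening in m; "grip_force": force on a finger pad.
Only numpy, scipy, OpenCV 4.12 (cv2) and the standard library are available. Lean on these libraries where they do the work, as an engineer would, in place of code of your own. Each camera call takes 0.05 s, during which the arm holds its last target. There are 200 camera calls.

## Task

Move the two chrome bumper caps out of the grey parts bay and stand both in the wooden side tray, so that you can take the steel gear from behind them and lay it flat and centred on top of the hand-cranked drum fixture. Once the gear is on the drum, stand each cap back upright in the bay on the very spot it came from. Leave the coin plate, tin, pulley and screwdriver where they are.

Things in the scene. Friction and masses are not known exactly. Their poses are not given: they have to be found in the camera images.
- bay: Grey fixed steel parts bay; origin on the counter, x from the open front inwards. Floor plate 4 mm thick, x -75 to 105 mm, y -68 to 68 mm. Behind x = 2 mm, solid cheeks 36 mm high leave a niche 76 mm wide; back wall, same height, at x = 100 mm. Dark round floor marks: gear at about (30, 0) mm, caps side by side in front of it at about (-33, 31) and (-33, -31) mm, either cap on either side.
- cap_bullet: Chrome bumper cap, bullet shaped: foot flange 54 mm across, 6 mm high; straight round shank 40 mm across from 7 to 62 mm height; rounded nose up to 81 mm. 0.17 kg. Origin: centre of the underside, z up. Stands on the bay's floor plate. Best gripped by the shank above gear and cheeks, fingers closing along the bay's x axis, as the other cap stands beside it.
- cap_post: Chrome bumper cap, post shaped: foot flange 54 mm across, 6 mm high; straight round shank 32 mm across from 7 mm up to a flat top at 58 mm. 0.17 kg. Origin: centre of the underside, z up. Stands on the bay's floor plate beside the bullet cap; gripped in the same way.
- gear: Steel toothed gear lying flat on the bay's floor plate, 56 mm across, 22 mm thick, 0.32 kg, small dark bore. Origin: centre of the underside, z up. In the niche behind the caps: cheeks 10 mm away on either side, so grip it with the fingers closing along the bay's x axis, one finger in the space behind it (42 mm to the back wall), the other where the caps stood.
- tray: Fixed shallow wooden side tray, empty at the start, 135 mm (its x) by 195 mm (its y) outside, 16 mm high, walls and floor 5 mm thick. Origin at the centre of its underside, on the counter. Room for both caps side by side along its y.
- drum_seat (a point): Centre of the drum fixture's flat top face, 50 mm above the counter, where the gear goes; z up, x towards the crank. The toothed iron drum is 100 mm across, no rim; a fine ring line 60 mm across marks the gear's place. Base block 120 x 116 mm, 30 mm high. The hand crank on its +x side reaches 120 mm from the centre and 56 mm height. All fixed, the crank does not turn.
- coin_plate: Bystander, to be left alone: red enamel coin entry plate lying on the counter, 70 x 50 x 6 mm, origin at the centre of its underside.
- tin: Bystander, to be left alone: small closed brass tin, 48 mm across, 45 mm high, origin at the centre of its underside.
- pulley: Bystander, to be left alone: brass pulley wheel 60 mm across with a raised hub, 34 mm high, origin at the centre of its underside.
- screwdriver: Bystander, to be left alone: screwdriver 170 mm long lying on the counter, along its own x.
Mind the look-alikes: they are no part of the job. What is shaped like the cap_post but black or orange is not meant.

How it is judged:
By the outcome, as a careful person would: the job done as asked, in the order asked, and still so for the second after the job is handed in, with the robot touching nothing.
It also fails if it takes over 131 s, if anything falls off the work surface, if the arm or the gripper's body presses on something with over 40 N, if the wrist force passes 120 N, or if a joint passes its speed limit or range.

## Working session

There is one attempt and no reset: what is moved stays moved. The work goes in short steps, Python scripts to look and compute and a tool call to move; the robot and the scene stay as the last step left them, time stands still between calls to the robot, and variables do not carry over. Pictures are saved under pics/ and viewed, at most 14 in all, crops included, and the job is handed in when it is done.

Besides the shell and the picture viewer there is one more tool, called after "Emit:" by a JSON object that holds its "fn" and its "kwargs". drive_tool: Moves the arm, as the interface text tells. Its arguments: {"type":"object","properties":{"series":{"type":"array"},"squeeze":{"type":"number"}},"required":["series"]}

```bash
ls; mkdir -p pics; cat > h.py <<'E'
import numpy as np, cv2
from bench import readout, optics, env
def cap(n):
    c=optics.capture(n); np.savez(f'{n}.npz',**c); return c
def pts(c):
    z=c['z_map']; h,w=z.shape; u,v=np.meshgrid(np.arange(w),np.arange(h)); K=c['mtx']
    P=np.stack([(u-K[0,2])/K[0,0]*z,(v-K[1,2])/K[1,1]*z,z],-1)
    T=c['extrinsics']; W=P@T[:3,:3].T+T[:3,3]; W[z==0]=np.nan; return W
E
python3 - <<'E'
from h import *
for n in ('scene','top'):
    c=cap(n); cv2.imwrite(f'pics/{n}0.png',c['color']); print(n,c['mtx'].tolist(),c['extrinsics'].round(3).tolist())
s=readout.read_state(); print(s)
E
```

```text
pics
scene [[527.3330369121533, 0.0, 284.61280874954565], [0.0, 527.3330369121533, 209.33427194217612], [0.0, 0.0, 1.0]] [[0.231, 0.554, -0.8, 1.61], [0.973, -0.147, 0.179, -0.255], [-0.019, -0.82, -0.572, 0.797], [0.0, 0.0, 0.0, 1.0]]
top [[496.35036178024444, 0.0, 277.6094481844847], [0.0, 496.35036178024444, 209.60823075028853], [0.0, 0.0, 1.0]] [[0.021, -0.982, 0.185, 0.371], [-1.0, -0.021, 0.004, -0.012], [0.0, -0.185, -0.983, 1.112], [0.0, 0.0, 0.0, 1.0]]
{'t': 0.1, 'qpos': array([ 7.56303692e+01,  1.83496391e+01,  8.96992637e+01,  3.86581971e-04,
        7.20440461e+01, -1.14523862e+00]), 'qd': array([-0.06958658,  0.00595046, -0.21470494,  0.0167871 , -0.0383651 ,
        0.00127159]), 'joint_torque': array([ 9.15250675e-04, -4.13331985e+01, -2.32512259e+01,  7.29046552e-02,
        4.22371225e-02, -4.33867342e-05]), 'tcp_pos': array([0.13145112, 0.55944185, 0.29148863]), 'tcp_rot': array([[-9.73481115e-01,  2.28767024e-01, -4.08825319e-04],
       [ 2.28767386e-01,  9.73479850e-01, -1.56991783e-03],
       [ 3.88377808e-05, -1.62181126e-03, -9.99998684e-01]]), 'contact_force': array([-0.2016637 , -0.31671716,  0.40525887]), 'moment': array([-0.00029776,  0.05331713,  0.02118574]), 'grip_force': 0.0, 'width': 0.09075697501007858}
```

View pics/scene0.png

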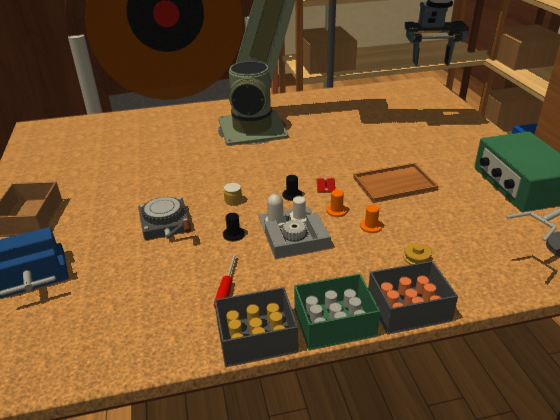

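View pics/top0.png

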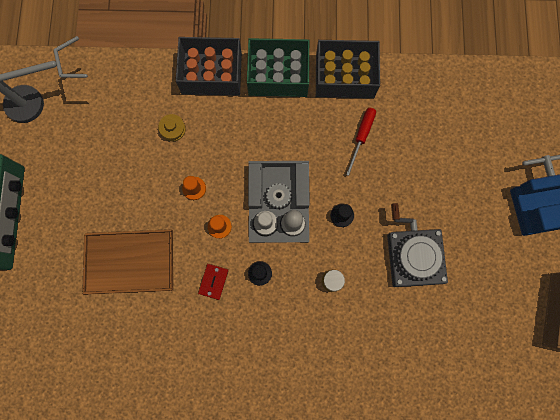

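The scene shows a chrome bullet (275,207) and a chrome post (299,207) in the bay, with the gear behind them at (294,230).
In the top view:
- **Post candidates:** chrome in the bay (265,221), black (342,215) and (260,272), orange (194,187) and (219,226), plus small caps in the green crate (279,66). I choose (265,221).
- **Bullet:** (292,220).
- **Gear:** (279,196). The only thing like it is the drum wheel at (420,257), which is the target.
- **Tray:** (128,262).

```bash
cat > m.py <<'E'
from h import *
from scipy.optimize import least_squares
def circ(xy,r=None):
    c0=xy.mean(0)
    f=lambda p:np.hypot(*(xy-p[:2]).T)-(p[2] if r is None else r)
    s=least_squares(f,[*c0,0.02],loss='soft_l1',f_scale=0.001); return s.x
def sel(W,box,z0,z1):
    P=W.reshape(-1,3); P=P[np.isfinite(P[:,0])]
    m=(P[:,0]>box[0])&(P[:,0]<box[1])&(P[:,1]>box[2])&(P[:,1]<box[3])&(P[:,2]>z0)&(P[:,2]<z1); return P[m]
def rect(xy):
    r=cv2.minAreaRect((xy*1000).astype(np.float32)); return [np.round(x,1).tolist() if not np.isscalar(x) else round(x,2) for x in r]
E
python3 - <<'E'
from m import *
d={n:dict(np.load(n+'.npz')) for n in('scene','top')}
Wt,Ws=pts(d['top']),pts(d['scene'])
for nm,(u,v) in dict(post=(265,218),bullet=(293,215),gear=(273,192),drum=(420,257),tray=(128,262),orange=(219,222),black=(342,212),tin=(334,278),bayfl=(278,238),counter=(230,140)).items(): print('top',nm,Wt[v,u].round(4))
for nm,(u,v) in dict(post=(299,200),bullet=(275,198),gear=(287,226),drum=(163,210),tray=(396,183),counter=(450,300)).items(): print('scene',nm,Ws[v,u].round(4))
for n,W in (('top',Wt),('scene',Ws)):
    P=sel(W,(.2,.5,.15,.45),.010,.022); print(n,'tray',rect(P[:,:2]),len(P))
    P=sel(W,(.3,.5,-.1,.12),.034,.04); print(n,'cheeks',rect(P[:,:2]),len(P))
    P=sel(W,(.2,.4,-.4,-.2),.046,.054);print(n,'drumtop',rect(P[:,:2]),P[:,2].mean(),len(P))
big=cv2.resize(d['top']['color'][150:300,190:460],None,fx=2.9,fy=2.9,interpolation=cv2.INTER_CUBIC); cv2.imwrite('pics/crop.png',big)
E
```

```text
top post [0.5495 0.0192 0.0631]
top bullet [ 0.5537 -0.0401  0.0834]
top gear [0.6153 0.0039 0.0259]
top drum [ 0.474  -0.3134  0.0522]
top tray [0.4536 0.3229 0.0058]
top orange [0.5399 0.1184 0.0557]
top black [ 0.5674 -0.1467  0.0559]
top tin [ 0.426  -0.1306  0.0455]
top bayfl [ 0.5147 -0.0094  0.0037]
top counter [ 0.7441  0.1079 -0.0012]
scene post [0.55   0.02   0.0602]
scene bullet [ 0.5575 -0.0425  0.0818]
scene gear [ 0.6024 -0.0241  0.0253]
scene drum [ 0.4891 -0.3144  0.0485]
scene tray [0.4598 0.324  0.0062]
scene counter [0.9635 0.2143 0.0617]
top tray [[445.9, 288.6], [116.8, 264.0], 2.06] 522
top cheeks [[422.7, 24.6], [2.8, 18.3], 21.83] 4
top drumtop [[0.0, 0.0], [0.0, 0.0], 0.0] nan 0
scene tray [[440.7, 320.9], [118.0, 202.5], 0.75] 273
scene cheeks [[444.5, 24.8], [30.5, 15.0], 62.42] 23
scene drumtop [[0.0, 0.0], [0.0, 0.0], 0.0] nan 0<stdin>:9: RuntimeWarning: Mean of empty slice.
  ret = ret.dtype.type(ret / rcount)
```

View pics/crop.png

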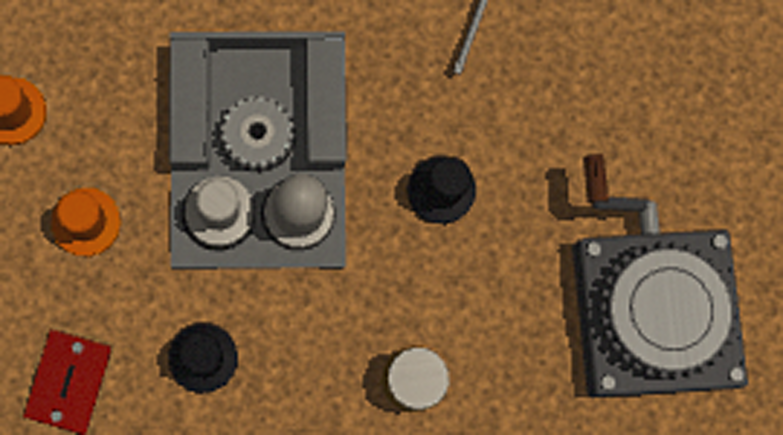

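The crop confirms the choice: chrome post at (218,200) with a flat top, chrome bullet at (298,205), gear at (257,131) with a dark bore, and the drum with its ring line at (671,310). Black and orange posts stand outside the bay.

```bash
python3 - <<'E'
from m import *
d={n:dict(np.load(n+'.npz')) for n in('scene','top')}
for n in d:
    W=pts(d[n]); print(n)
    for nm,b,z0,z1 in (('tray',(.35,.55,.19,.45),.010,.022),('cheeks',(.5,.75,-.1,.09),.032,.042),('bayall',(.45,.75,-.085,.08),.003,.042),('drumtop',(.40,.56,-.4,-.24),.046,.056),('drumbase',(.40,.56,-.4,-.22),.026,.034)):
        P=sel(W,b,z0,z1); print(' ',nm,rect(P[:,:2]),P[:,2].mean().round(4),len(P))
    P=sel(W,(.5,.585,-.005,.045),.05,.07); print('  post top',rect(P[:,:2]),np.median(P[:,2]).round(4),P[:,2].max().round(4),circ(P[:,:2][cv2.convexHull((P[:,:2]*1e4).astype(np.float32),returnPoints=False).ravel()]).round(4))
    P=sel(W,(.5,.6,-.075,-.008),.045,.1); 
    f=lambda p:np.where(P[:,2]<.062,np.hypot(P[:,0]-p[0],P[:,1]-p[1])-.02,0)
    s=least_squares(f,[.555,-.04],loss='soft_l1',f_scale=.001).x; print('  bullet',s.round(4),P[:,2].max().round(4),len(P))
    P=sel(W,(.58,.66,-.05,.03),.022,.030); print('  gear',rect(P[:,:2]),np.median(P[:,2]).round(4),len(P))
# ring/bore by colour, top camera rays
def ray(c,u,v,z):
    K=c['mtx'];T=c['extrinsics'];r=T[:3,:3]@np.array([(u-K[0,2])/K[0,0],(v-K[1,2])/K[1,1],1]);t=T[:3,3];return (t+r*(z-t[2])/r[2]).round(4)
t=d['top']
k=lambda u,v:(190+(u+.5)/2.9-.5,150+(v+.5)/2.9-.5)
print('bore',ray(t,*k(257.5,130.5),.026),'ring',ray(t,*k(671.5,310),.05),'posttop',ray(t,*k(217,199.5),.062))
for nm,u,v,z in (('base TL',576,237,.03),('TR',733,230,.03),('BL',590,396,.03),('BR',748,386,.03),('bayBL',171,268,.004),('bayBR',345,268,.004),('cheekTL',170,33,.036),('cheekTR',344,33,.036)): print(nm,ray(t,*k(u,v),z))
g=cv2.cvtColor(t['color'],cv2.COLOR_BGR2GRAY)
for nm,u,v in (('trTL',83,234),('trTR',172,231),('trBL',84,294),('trBR',173,291)): print(nm,ray(t,u,v,.016))
E
```

```text
scene
  tray [[454.8, 321.1], [143.7, 199.6], 2.81] 0.0141 467
  cheeks [[618.8, -8.7], [139.6, 136.5], 1.28] 0.0359 871
  bayall [[600.0, -4.6], [160.8, 300.0], 89.93] 0.0228 2602
  drumtop [[492.8, -316.2], [139.2, 101.6], 3.05] 0.0505 718
  drumbase [[490.5, -315.8], [143.2, 116.0], 4.34] 0.0297 454
  post top [[551.1, 18.6], [32.8, 30.7], 26.99] 0.0604 0.066 [0.5505 0.0192 0.0158]
  bullet [ 0.5479 -0.0419] 0.0857 268
  gear [[616.3, 0.1], [73.3, 69.7], 78.29] 0.026 279
top
  tray [[455.5, 322.4], [135.6, 196.5], 3.66] 0.0149 779
  cheeks [[607.2, -8.2], [157.5, 136.0], 1.39] 0.0359 1283
  bayall [[599.5, -2.5], [164.7, 298.7], 89.92] 0.0184 4157
  drumtop [[495.2, -313.8], [140.0, 100.7], 5.87] 0.0505 1623
  drumbase [[488.5, -314.4], [144.7, 116.5], 4.85] 0.0298 1067
  post top [[549.1, 20.4], [31.7, 28.2], 1.08] 0.0618 0.0668 [0.5491 0.0208 0.0154]
  bullet [ 0.5496 -0.0415] 0.0878 289
  gear [[619.2, -7.5], [75.8, 78.1], 2.53] 0.0259 435
bore [ 0.6094 -0.0084  0.026 ] ring [ 0.4752 -0.3167  0.05  ] posttop [0.5487 0.0203 0.062 ]
base TL [ 0.531  -0.2518  0.03  ]
TR [ 0.5389 -0.3711  0.03  ]
BL [ 0.4119 -0.2598  0.03  ]
BR [ 0.4217 -0.3775  0.03  ]
bayBL [0.504  0.0563 0.004 ]
bayBR [ 0.5069 -0.0783  0.004 ]
cheekTL [0.6831 0.0609 0.036 ]
cheekTR [ 0.686  -0.0739  0.036 ]
trTL [0.5128 0.4248 0.016 ]
trTR [0.5238 0.2271 0.016 ]
trBL [0.3814 0.4103 0.016 ]
trBR [0.3919 0.2169 0.016 ]
```

Emit:
{"fn": "drive_tool", "kwargs": {"series": [[[0,0,0,0,0,0.1647,-1],[0,0,0,0,0,0.1647,-1],[0,0,0,0,0,0.1647,-1],[0,0,0,0,0,0.1647,-1],[0,0,0,0,0,0.1647,-1],[0,0,0,0,0,0.1647,-1],[0,0,0,0,0,0.1647,-1],[0,0,0,0,0,0.1647,-1],[-0.0475,0.035,0,0,0,0,-1],[-0.0475,0.035,0,0,0,0,-1],[-0.0475,0.035,0,0,0,0,-1],[-0.0475,0.035,0,0,0,0,-1]]], "squeeze": 25}}

```text
t: 1.6
tcp_pos: [0.2765, 0.3713, 0.292]
tcp_rot: [[-0.023, 1.0, 0.0], [1.0, 0.023, -0.0], [-0.0, 0.0, -1.0]]
contact_force: [0.4, -0.0, 0.0]
width: 0.091
grip_force: 0.0
```

Emit:
{"fn": "drive_tool", "kwargs": {"series": [[[-0.0475,0.035,0,0,0,0,-1],[-0.0475,0.035,0,0,0,0,-1],[-0.0475,0.035,0,0,0,0,-1],[-0.0475,0.035,0,0,0,0,-1],[-0.0475,0.035,0,0,0,0,-1],[-0.0475,0.035,0,0,0,0,-1],[-0.0475,0.035,0,0,0,0,-1],[-0.0475,0.035,0,0,0,0,-1],[0,0,0,0,0,0,-1]]]}}

```text
t: 2.72
tcp_pos: [0.5659, -0.0037, 0.2912]
tcp_rot: [[-0.018, 1.0, -0.001], [1.0, 0.018, -0.001], [-0.001, -0.001, -1.0]]
contact_force: [-1.0, -0.2, 0.2]
width: 0.0909
grip_force: 0.0
```

```bash
python3 - <<'E'
from h import *
c=cap('wrist'); cv2.imwrite('pics/w1.png',c['color']); s=readout.read_state(); print(s['t'],s['tcp_pos'].round(4),s['tcp_rot'].round(4).tolist(),s['qpos'].round(1)); print(c['mtx'].round(1).tolist(),c['extrinsics'].round(4).tolist())
E
```

```text
2.775 [ 0.5645 -0.002   0.2912] [[-0.0194, 0.9998, -0.0019], [0.9998, 0.0194, 0.0004], [0.0005, -0.0019, -1.0]] [-1.4 17.5 91.1  0.  71.6 -2.5]
[[334.7, 0.0, 278.6], [0.0, 334.7, 212.2], [0.0, 0.0, 1.0]] [[0.9999, 0.0169, 0.0037, 0.5647], [0.0173, -0.9705, -0.2404, 0.0632], [-0.0004, 0.2405, -0.9707, 0.3836], [0.0, 0.0, 0.0, 1.0]]
```

View pics/w1.png

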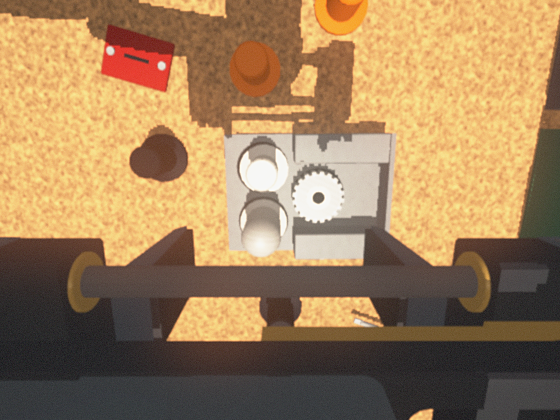

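The wrist view shows the post at (262,168), the bullet at (262,230), the gear with its bore at (318,198), and the bay outline from (228,135) to (395,255). I'll refine the positions from this view.

```bash
cat >> m.py <<'E'
def ray(c,u,v,z):
    K=c['mtx'];T=c['extrinsics'];r=T[:3,:3]@np.array([(u-K[0,2])/K[0,0],(v-K[1,2])/K[1,1],1]);t=T[:3,3];return t+r*(z-t[2])/r[2]
def cyl(P,r,c0):
    f=lambda p:np.hypot(P[:,0]-p[0],P[:,1]-p[1])-r
    return least_squares(f,c0,loss='soft_l1',f_scale=.001).x
E
python3 - <<'E'
from m import *
c=dict(np.load('wrist.npz')); W=pts(c)
P=sel(W,(.5,.585,-.01,.05),.057,.07); print('post top',np.median(P[:,2]).round(4),cv2.minEnclosingCircle((P[:,:2]*1e3).astype(np.float32)),len(P))
P=sel(W,(.5,.585,-.01,.05),.018,.057); print('post shank',cyl(P,.016,[.548,.02]).round(4),len(P))
P=sel(W,(.5,.6,-.075,-.015),.018,.062); print('bullet shank',cyl(P,.02,[.548,-.041]).round(4),len(P))
P=sel(W,(.5,.6,-.075,-.015),.068,.09); 
def f(p):return np.hypot(np.hypot(P[:,0]-p[0],P[:,1]-p[1]),P[:,2]-p[2])-p[3]
print('bullet nose',P[:,2].max(),least_squares(f,[.548,-.041,.065,.02]).x.round(4))
P=sel(W,(.575,.645,-.044,.028),.022,.030); print('gear',rect(P[:,:2]),cv2.minEnclosingCircle((P[:,:2]*1e3).astype(np.float32)),np.median(P[:,2]))
print('bore',ray(c,318,198,.026).round(4))
P=sel(W,(.48,.72,-.09,.07),.003,.04); print('bay',rect(P[:,:2]))
P=sel(W,(.48,.72,-.09,.07),.033,.04); print('cheeks',rect(P[:,:2]),np.median(P[:,2]))
print('floor',W[213,360:375:5].round(4).tolist())
for u,v in((227,137),(229,249),(395,133)): print(ray(c,u,v,.004 if u<300 else .036).round(4))
E
```

```text
post top 0.0619 ((548.3551635742188, 20.119121551513672), 15.946221351623535) 843
post shank [0.5719 0.0265] 223
bullet shank [ 0.5771 -0.0389] 969
bullet nose 0.08612391661272728 [ 0.5482 -0.0416  0.0659  0.019 ]
gear [[608.3, -8.0], [55.6, 56.0], 36.55] ((608.1953735351562, -8.126872062683105), 28.29116439819336) 0.026318679867759598
bore [ 0.6087 -0.0087  0.026 ]
bay [[589.5, -6.2], [193.3, 143.0], 2.4]
cheeks [[608.4, -8.5], [154.9, 135.8], 1.01] 0.03611650401104144
floor [[0.6615, -0.0303, 0.0034], [0.667, -0.0299, 0.0046], [0.6726, -0.0295, 0.0055]]
[0.5075 0.054  0.004 ]
[ 0.5073 -0.0774  0.004 ]
[0.6822 0.0616 0.036 ]
```

```bash
cat > go.py <<'E'
import sys; from m import *
def go(x,y,z):
    s=readout.read_state(); d=s['tcp_rot'].T@(np.array([x,y,z])-s['tcp_pos']); print('t %.2f'%s['t'],'tcp',s['tcp_pos'].round(4),'shift',d.round(4),'w %.4f F'%s['width'],s['contact_force'].round(1),'yaw %.2f'%np.degrees(np.arctan2(s['tcp_rot'][1,1],s['tcp_rot'][0,1])))
if __name__=='__main__': go(*map(float,sys.argv[1:4]))
E
python3 go.py .5485 .0202 .120
```

```text
t 2.77 tcp [ 0.5645 -0.002   0.2912] shift [ 0.0224 -0.0153  0.1713] w 0.0911 F [-1.1  0.5  0.2] yaw 1.11
```

Emit:
{"fn": "drive_tool", "kwargs": {"series": [[[0.0225,-0.0156,0,0,0,0,-0.4],[0,0,0.045,0,0,0,-0.4],[0,0,0.045,0,0,0,-0.4],[0,0,0.045,0,0,0,-0.4],[0,0,0.018,0,0,0,-0.4],[0,0,0.01,0,0,0,-0.4],[0,0,0,0,0,0,-0.4],[0,0,0,0,0,0,-0.4]]]}}

```text
t: 3.78
tcp_pos: [0.5486, 0.0218, 0.1303]
tcp_rot: [[-0.023, 1.0, 0.002], [1.0, 0.023, 0.0], [0.0, 0.002, -1.0]]
contact_force: [0.2, 0.2, 0.4]
width: 0.0635
grip_force: 0.0
```

```bash
python3 go.py .5485 .0202 .120
```

```text
t 3.77 tcp [0.5486 0.0218 0.1303] shift [-0.0016 -0.0001  0.0103] w 0.0635 F [0.2 0.2 0.4] yaw 1.31
```

Emit:
{"fn": "drive_tool", "kwargs": {"series": [[[-0.0014,0,0.009,0,0,0,-0.4],[0,0,0,0,0,0,-0.4],[0,0,0,0,0,0,0.2],[0,0,0,0,0,0,0.5],[0,0,0,0,0,0,0.6],[0,0,0,0,0,0,0.8],[0,0,0,0,0,0,1],[0,0,0,0,0,0,1],[0,0,0,0,0,0,1]]], "squeeze": 25}}

```text
t: 4.9
tcp_pos: [0.5483, 0.0201, 0.1203]
tcp_rot: [[-0.022, 1.0, 0.0], [1.0, 0.022, 0.0], [0.0, 0.0, -1.0]]
contact_force: [0.5, 0.3, 1.2]
width: 0.0316
grip_force: 25.0
```

Emit:
{"fn": "drive_tool", "kwargs": {"series": [[[0,0,-0.02,0,0,0,1],[0,0,-0.04,0,0,0,1],[0,0,-0.04,0,0,0,1],[0.0435,-0.011,0,0,0,0,1],[0.0435,-0.011,0,0,0,0,1],[0.0435,-0.011,0,0,0,0,1],[0.0435,-0.011,0,0,0,0,1],[0.0435,-0.011,0,0,0,0,1],[0.0435,-0.011,0,0,0,0,1],[0.0435,-0.011,0,0,0,0,1],[0.0435,-0.011,0,0,0,0,1],[0,0,0,0,0,0,1]]]}}

```text
t: 6.4
tcp_pos: [0.451, 0.3684, 0.2195]
tcp_rot: [[-0.026, 1.0, -0.001], [1.0, 0.026, -0.0], [0.0, -0.001, -1.0]]
contact_force: [-0.5, -0.4, -2.8]
width: 0.0319
grip_force: 25.0
```

Emit:
{"fn": "drive_tool", "kwargs": {"series": [[[0,0,0.03,0,0,0,1],[0,0,0.03,0,0,0,1],[0,0,0.02,0,0,0,1],[0,0,0.01,0,0,0,1],[0,0,0,0,0,0,1],[0,0,0,0,0,0,1]]]}}

```text
t: 7.15
tcp_pos: [0.4529, 0.3662, 0.1311]
tcp_rot: [[-0.022, 1.0, 0.001], [1.0, 0.022, 0.001], [0.001, 0.001, -1.0]]
contact_force: [-0.7, -0.1, -1.8]
width: 0.0316
grip_force: 25.0
```

```bash
python3 - <<'E'
from m import *
from go import go
go(.4525,.366,.1213)
c=cap('wrist'); W=pts(c); cv2.imwrite('pics/w2.png',c['color'])
t=cap('top');Wt=pts(t)
for n,w in(('w',W),('t',Wt)):
    P=sel(w,(.36,.55,.19,.45),.013,.019); print(n,'tray rim',rect(P[:,:2]),P[:,2].mean().round(4),len(P))
    P=sel(w,(.40,.52,.24,.31),.002,.009); print(n,'tray floor',np.median(P[:,2]).round(4))
E
```

```text
t 7.15 tcp [0.4529 0.3662 0.1311] shift [-0.0002 -0.0004  0.0098] w 0.0316 F [-0.7 -0.1 -1.8] yaw 1.27
w tray rim [[449.4, 391.5], [135.4, 58.3], 3.01] 0.0157 3181
w tray floor 0.0052
t tray rim [[455.4, 322.0], [135.1, 194.6], 3.62] 0.0157 453
t tray floor 0.0049
```

View pics/w2.png

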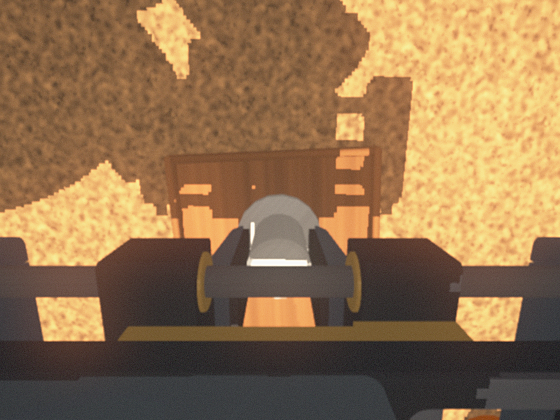

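The post hangs upright between the fingers at (280,235), inside the tray walls at (175..378, 155). I'll lower it.

Emit:
{"fn": "drive_tool", "kwargs": {"series": [[[0,0,0.006,0,0,0,1],[0,0,0.002,0,0,0,1],[0,0,0.001,0,0,0,1],[0,0,0,0,0,0,1],[0,0,0,0,0,0,1]]]}}

```text
t: 7.88
tcp_pos: [0.4522, 0.366, 0.1213]
tcp_rot: [[-0.022, 1.0, -0.0], [1.0, 0.022, -0.0], [-0.0, -0.0, -1.0]]
contact_force: [-1.4, 0.0, -1.1]
width: 0.0312
grip_force: 25.0
```

Emit:
{"fn": "drive_tool", "kwargs": {"series": [[[0,0,0.0005,0,0,0,1],[0,0,0,0,0,0,1],[0,0,0,0,0,0,0.2],[0,0,0,0,0,0,-0.4],[0,0,0,0,0,0,-0.4],[0,0,0,0,0,0,-0.4],[0,0,-0.01,0,0,0,-0.4],[0,0,-0.045,0,0,0,-0.4],[0,0,-0.045,0,0,0,-0.4],[0,0,0,0,0,0,-0.4]]]}}

```text
t: 9.12
tcp_pos: [0.454, 0.3673, 0.2256]
tcp_rot: [[-0.022, 1.0, 0.008], [1.0, 0.022, 0.006], [0.006, 0.008, -1.0]]
contact_force: [0.8, -0.3, -0.2]
width: 0.0639
grip_force: 0.0
```

```bash
python3 - <<'E'
from m import *
from go import go
go(.5482,-.0416,.120)
W=pts(cap('top')); P=sel(W,(.40,.52,.32,.41),.055,.07); print(np.median(P[:,2]),cv2.minEnclosingCircle((P[:,:2]*1e3).astype(np.float32)))
E
```

```text
t 9.12 tcp [0.454  0.3673 0.2256] shift [-0.4115  0.0842  0.1038] w 0.0639 F [ 0.8 -0.3 -0.2] yaw 1.28
0.0627344203376845 ((453.41595458984375, 366.00762939453125), 16.260438919067383)
```

Emit:
{"fn": "drive_tool", "kwargs": {"series": [[[-0.0455,0.0096,0,0,0,0,-0.4],[-0.0455,0.0096,0,0,0,0,-0.4],[-0.0455,0.0096,0,0,0,0,-0.4],[-0.0455,0.0096,0,0,0,0,-0.4],[-0.0455,0.0096,0,0,0,0,-0.4],[-0.0455,0.0096,0,0,0,0,-0.4],[-0.0455,0.0096,0,0,0,0,-0.4],[-0.0455,0.0096,0,0,0,0,-0.4],[-0.0455,0.0096,0,0,0,0,-0.4],[0,0,0.03,0,0,0,-0.4],[0,0,0,0,0,0,-0.4],[0,0,0,0,0,0,-0.4]]]}}

```text
t: 10.68
tcp_pos: [0.5478, -0.041, 0.1907]
tcp_rot: [[-0.023, 1.0, -0.001], [1.0, 0.023, 0.0], [0.0, -0.001, -1.0]]
contact_force: [-0.0, -0.3, -0.6]
width: 0.0637
grip_force: 0.0
```

```bash
python3 go.py .5482 -.0416 .120
```

```text
t 10.68 tcp [ 0.5478 -0.041   0.1907] shift [-0.0006  0.0004  0.0707] w 0.0637 F [-0.  -0.3 -0.6] yaw 1.31
```

Emit:
{"fn": "drive_tool", "kwargs": {"series": [[[-0.0006,0.0004,0.03,0,0,0,-0.4],[0,0,0.03,0,0,0,-0.4],[0,0,0.0105,0,0,0,-0.4],[0,0,0,0,0,0,-0.4],[0,0,0,0,0,0,0],[0,0,0,0,0,0,0.3],[0,0,0,0,0,0,0.5],[0,0,0,0,0,0,0.7],[0,0,0,0,0,0,1],[0,0,0,0,0,0,1],[0,0,0,0,0,0,1]]]}}

```text
t: 12.05
tcp_pos: [0.5486, -0.0421, 0.121]
tcp_rot: [[-0.022, 1.0, 0.001], [1.0, 0.022, -0.0], [-0.0, 0.001, -1.0]]
contact_force: [-2.1, -0.1, 5.9]
width: 0.0396
grip_force: 25.0
```

Emit:
{"fn": "drive_tool", "kwargs": {"series": [[[0,0,-0.01,0,0,0,1],[0,0,-0.045,0,0,0,1],[0,0,-0.045,0,0,0,1],[0,0,0,0,0,0,1]]]}}

```text
t: 12.55
tcp_pos: [0.5501, -0.0422, 0.2239]
tcp_rot: [[-0.022, 1.0, 0.008], [1.0, 0.022, -0.001], [-0.001, 0.008, -1.0]]
contact_force: [0.5, -0.9, -1.8]
width: 0.0397
grip_force: 25.0
```

Emit:
{"fn": "drive_tool", "kwargs": {"series": [[[0.0458,-0.0119,0,0,0,0,1],[0.0458,-0.0119,0,0,0,0,1],[0.0458,-0.0119,0,0,0,0,1],[0.0458,-0.0119,0,0,0,0,1],[0.0458,-0.0119,0,0,0,0,1],[0.0458,-0.0119,0,0,0,0,1],[0.0458,-0.0119,0,0,0,0,1],[0,0,0.04,0,0,0,1],[0,0,0.035,0,0,0,1],[0,0,0.014,0,0,0,1],[0,0,0,0,0,0,1],[0,0,0,0,0,0,1]]]}}

```text
t: 14.05
tcp_pos: [0.4586, 0.2768, 0.1322]
tcp_rot: [[-0.022, 1.0, 0.002], [1.0, 0.022, 0.001], [0.001, 0.002, -1.0]]
contact_force: [-0.1, -0.4, -1.2]
width: 0.0394
grip_force: 25.0
```

```bash
python3 go.py .458 .2765 .1215; python3 - <<'E'
from m import *
cv2.imwrite('pics/w3.png',cap('wrist')['color'])
E
```

```text
t 14.05 tcp [0.4586 0.2768 0.1322] shift [-0.0003 -0.0007  0.0107] w 0.0394 F [-0.1 -0.4 -1.2] yaw 1.26
```

View pics/w3.png

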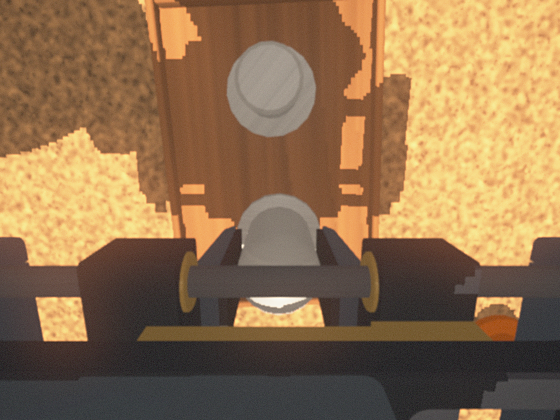

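The post stands upright in the tray at (270,85). The bullet hangs over the near slot at (280,250), so I'll lower it.

Emit:
{"fn": "drive_tool", "kwargs": {"series": [[[0,0,0.007,0,0,0,1],[0,0,0.002,0,0,0,1],[0,0,0.001,0,0,0,1],[0,0,0,0,0,0,1],[0,0,0,0,0,0,1]]]}}

```text
t: 14.72
tcp_pos: [0.4578, 0.2765, 0.122]
tcp_rot: [[-0.022, 1.0, 0.0], [1.0, 0.022, 0.0], [0.0, 0.0, -1.0]]
contact_force: [-2.8, -1.9, 5.9]
width: 0.0392
grip_force: 25.0
```

Emit:
{"fn": "drive_tool", "kwargs": {"series": [[[0,0,0,0,0,0,0.1],[0,0,0,0,0,0,-0.4],[0,0,0,0,0,0,-0.4],[0,0,0,0,0,0,-0.4],[0,0,-0.01,0,0,0,-0.4],[0,0,-0.045,0,0,0,-0.4],[0,0,-0.045,0,0,0,-0.4]]]}}

```text
t: 15.6
tcp_pos: [0.4578, 0.2765, 0.2228]
tcp_rot: [[-0.022, 1.0, -0.0], [1.0, 0.022, -0.0], [-0.0, -0.0, -1.0]]
contact_force: [1.2, 0.7, 0.5]
width: 0.064
grip_force: 0.0
```

Emit:
{"fn": "drive_tool", "kwargs": {"series": [[[-0.048,0.024,0,0,0,0,-0.65],[-0.048,0.024,0,0,0,0,-0.65],[-0.048,0.024,0,0,0,0,-0.65],[-0.048,0.024,0,0,0,0,-0.65],[-0.048,0.024,0,0,0,0,-0.65],[-0.048,0.024,0,0,0,0,-0.65],[0,0,0.04,0,0,0,-0.65],[0,0,0,0,0,0,-0.65],[0,0,0,0,0,0,-0.65]]]}}

```text
t: 16.73
tcp_pos: [0.6086, -0.0076, 0.1825]
tcp_rot: [[-0.023, 1.0, 0.001], [1.0, 0.023, 0.0], [0.0, 0.001, -1.0]]
contact_force: [0.1, -0.4, 0.5]
width: 0.0752
grip_force: 0.0
```

```bash
python3 - <<'E'
from m import *
from go import go
go(.6083,-.0083,.0865)
c=cap('wrist'); cv2.imwrite('pics/w4.png',c['color']); W=pts(c)
P=sel(W,(.575,.645,-.044,.028),.022,.030); print('gear',rect(P[:,:2]),cv2.minEnclosingCircle((P[:,:2]*1e3).astype(np.float32)),np.median(P[:,2]))
t=cap('top');W=pts(t); P=sel(W,(.40,.52,.24,.41),.055,.1); print(rect(P[:,:2]),P[:,2].max()); 
P=sel(W,(.42,.50,.32,.41),.055,.07); print('post',cv2.minEnclosingCircle((P[:,:2]*1e3).astype(np.float32)))
cv2.imwrite('pics/topb.png',cv2.resize(t['color'][150:250,230:330],None,fx=6,fy=6,interpolation=cv2.INTER_CUBIC))
E
```

```text
t 16.73 tcp [ 0.6086 -0.0076  0.1825] shift [-0.0007 -0.0005  0.096 ] w 0.0752 F [ 0.1 -0.4  0.5] yaw 1.32
gear [[608.3, -7.6], [55.9, 56.0], 22.44] ((608.3746337890625, -7.817169189453125), 28.38198471069336) 0.026308759656961445
[[454.7, 319.1], [37.4, 124.1], 4.08] 0.08838391935879919
post ((453.0530090332031, 365.3597717285156), 16.548677444458008)
```

View pics/w4.png

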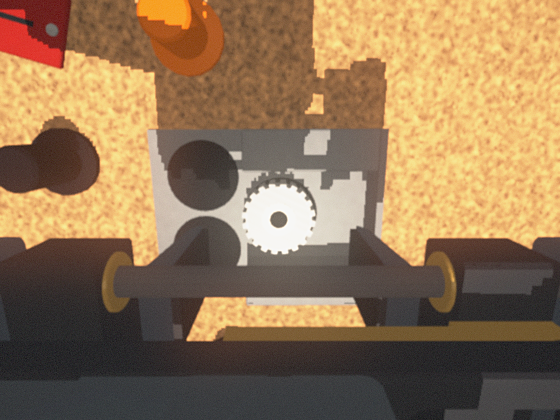

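The gear bore is at (279,219), between the open fingers. The dark floor marks show at (203,174), the post's spot, and (207,245), the bullet's spot.

Emit:
{"fn": "drive_tool", "kwargs": {"series": [[[-0.0005,-0.0005,0.035,0,0,0,-0.65],[0,0,0.035,0,0,0,-0.65],[0,0,0.018,0,0,0,-0.65],[0,0,0.007,0,0,0,-0.65],[0,0,0,0,0,0,-0.65],[0,0,0,0,0,0,-0.3],[0,0,0,0,0,0,0],[0,0,0,0,0,0,0.3],[0,0,0,0,0,0,1],[0,0,0,0,0,0,1],[0,0,0,0,0,0,1]]], "squeeze": 35}}

```text
t: 18.2
tcp_pos: [0.6083, -0.0086, 0.0871]
tcp_rot: [[-0.022, 1.0, 0.002], [1.0, 0.022, 0.0], [0.0, 0.002, -1.0]]
contact_force: [-0.1, 0.4, 6.5]
width: 0.0554
grip_force: 35.0
```

```bash
python3 - <<'E'
from m import *
c=dict(np.load('wrist.npz')); W=pts(c)
g=cv2.cvtColor(c['color'],cv2.COLOR_BGR2GRAY)
m=((g<70)&(abs(W[...,2]-.004)<.004)).astype(np.uint8); m=cv2.morphologyEx(m,cv2.MORPH_OPEN,np.ones((3,3)))
n,l,s,ce=cv2.connectedComponentsWithStats(m)
for i in range(1,n):
    if s[i,4]>400: print(s[i],ce[i].round(1),ray(c,*ce[i],.004).round(4))
t=dict(np.load('top.npz'));cv2.imwrite('pics/topb.png',cv2.resize(t['color'][150:250,230:330],None,fx=6,fy=6,interpolation=cv2.INTER_CUBIC))
g=cv2.cvtColor(t['color'],cv2.COLOR_BGR2GRAY); print(g[222,250:312:2])
E
```

```text
[   0    0   71   51 2030] [42.3 18.3] [0.4333 0.1341 0.004 ]
[ 33 129  48  21 607] [ 59.2 137.3] [0.4342 0.0494 0.004 ]
[ 170  140   66   48 1943] [203.3 161.4] [0.5473 0.0331 0.004 ]
[79 83 86 88 85 93 90 91 89 89 91 89 91 89 89 91 90 91 90 87 90 92 89 89
 90 87 84 83 80 69 96]
```

Emit:
{"fn": "drive_tool", "kwargs": {"series": [[[0,0,-0.015,0,0,0,1],[0,0,-0.05,0,0,0,1],[0,0,-0.05,0,0,0,1],[-0.0485,-0.0177,0,0,0,0,1],[-0.0485,-0.0177,0,0,0,0,1],[-0.0485,-0.0177,0,0,0,0,1],[-0.0485,-0.0177,0,0,0,0,1],[-0.0485,-0.0177,0,0,0,0,1],[-0.0485,-0.0177,0,0,0,0,1],[-0.0485,-0.0177,0,0,0,0,1],[-0.0485,-0.0177,0,0,0,0,1],[0,0,0,0,0,0,1]]]}}

```text
t: 19.7
tcp_pos: [0.4732, -0.4028, 0.201]
tcp_rot: [[-0.018, 1.0, -0.001], [1.0, 0.018, -0.001], [-0.001, -0.001, -1.0]]
contact_force: [-0.4, 0.7, -3.3]
width: 0.0553
grip_force: 35.0
```

Emit:
{"fn": "drive_tool", "kwargs": {"series": [[[0,0,0,0,0,0,1],[0,0,0,0,0,0,1]]]}}

```text
t: 19.95
tcp_pos: [0.4752, -0.3985, 0.2012]
tcp_rot: [[-0.024, 1.0, -0.0], [1.0, 0.024, 0.001], [0.001, -0.0, -1.0]]
contact_force: [0.5, 0.1, -3.0]
width: 0.0554
grip_force: 35.0
```

```bash
python3 - <<'E'
from m import *
from go import go
c0=dict(np.load('wrist.npz')); print('post mark',ray(c0,203.5,174.5,.004).round(4)); 
go(.4755,-.316,.15)
c=cap('wrist'); cv2.imwrite('pics/w5.png',c['color']); W=pts(c)
for n,w in(('w',W),('t',pts(cap('top')))):
    P=sel(w,(.42,.53,-.38,-.255),.046,.053); print(n,'drumtop',cv2.minEnclosingCircle((P[:,:2]*1e3).astype(np.float32)),np.median(P[:,2]),len(P))
    h=P[cv2.convexHull((P[:,:2]*1e4).astype(np.float32),returnPoints=False).ravel(),:2]; print(circ(h).round(4))
E
```

```text
post mark [0.5472 0.0225 0.004 ]
t 19.95 tcp [ 0.4752 -0.3985  0.2012] shift [0.0824 0.0023 0.0512] w 0.0554 F [ 0.5  0.1 -3. ] yaw 1.36
w drumtop ((475.4330749511719, -316.3700866699219), 51.13011932373047) 0.05074024329055121 15756
[ 0.4754 -0.3164  0.0509]
t drumtop ((476.5317687988281, -315.8663635253906), 51.46797561645508) 0.05025622194583734 1423
[ 0.4762 -0.316   0.0506]
```

View pics/w5.png

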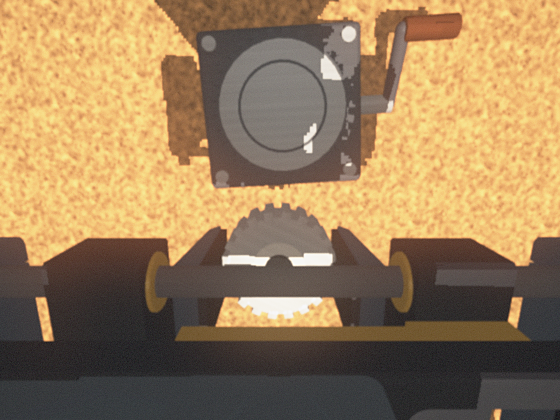

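The drum's ring line is centred at (283,106). The gear is held level with its bore at about (281,262). The crank is to the right at (385,104), clear of the fingers when they are only partly open.

```bash
python3 - <<'E'
from m import *
c=dict(np.load('wrist.npz')); W=pts(c)
print('ring',ray(c,283,106.5,.0505).round(4))
P=sel(W,(.43,.52,-.46,-.34),.128,.152); P=P[abs(P[:,2]-np.median(P[:,2]))<.004]; print('gear held z',np.median(P[:,2]),len(P))
h=P[cv2.convexHull((P[:,:2]*1e4).astype(np.float32),returnPoints=False).ravel(),:2]; print(rect(P[:,:2]),circ(h,.028)[:2].round(4)); print('y max',P[:,1].max())
print('bore',ray(c,280.5,266,np.median(P[:,2])).round(4))
E
python3 go.py .4754 -.3164 .1335
```

```text
ring [ 0.4762 -0.3159  0.0505]
gear held z 0.14019287831170058 6156
[[470.7, -396.5], [56.9, 71.8], 75.59] [ 0.4727 -0.3975]
y max -0.3690575674467049
bore [ 0.476  -0.3967  0.1402]
t 20.05 tcp [ 0.4753 -0.3985  0.2013] shift [0.0821 0.002  0.0678] w 0.0549 F [-0.5  0.8 -2.7] yaw 1.38
```

Emit:
{"fn": "drive_tool", "kwargs": {"series": [[[0.041,0.001,0,0,0,0,1],[0.0403,0.001,0,0,0,0,1],[0,0,0.035,0,0,0,1],[0,0,0.02,0,0,0,1],[0,0,0.005,0,0,0,1],[0,0,0,0,0,0,1],[0,0,0,0,0,0,1],[0,0,0,0,0,0,1]]]}}

```text
t: 21.05
tcp_pos: [0.4754, -0.3186, 0.142]
tcp_rot: [[-0.022, 1.0, 0.001], [1.0, 0.022, -0.001], [-0.001, 0.001, -1.0]]
contact_force: [-0.4, 0.5, -2.4]
width: 0.0553
grip_force: 35.0
```

```bash
python3 go.py .4756 -.3172 .1335
```

```text
t 21.05 tcp [ 0.4754 -0.3186  0.142 ] shift [0.0014 0.0002 0.0085] w 0.0553 F [-0.4  0.5 -2.4] yaw 1.28
```

Emit:
{"fn": "drive_tool", "kwargs": {"series": [[[0.001,0.0002,0.005,0,0,0,1],[0,0,0.002,0,0,0,1],[0,0,0.001,0,0,0,1],[0,0,0,0,0,0,1],[0,0,0,0,0,0,1],[0,0,0,0,0,0,1]]]}}

```text
t: 21.8
tcp_pos: [0.4753, -0.3174, 0.1332]
tcp_rot: [[-0.022, 1.0, 0.0], [1.0, 0.022, -0.0], [-0.0, 0.0, -1.0]]
contact_force: [-1.1, -0.3, -2.2]
width: 0.0551
grip_force: 35.0
```

```bash
python3 - <<'E'
from m import *
from go import go
go(.4756,-.3172,.1335)
W=pts(cap('wrist')); P=sel(W,(.44,.51,-.36,-.27),.066,.08); print('gear y max',np.percentile(P[:,1],[99.8,100]),np.median(P[:,2]))
P=sel(W,(.42,.53,-.38,-.255),.046,.0525); print('drum ymax',np.percentile(P[:,1],[99.5,99.9,100]))
E
```

```text
t 21.80 tcp [ 0.4753 -0.3174  0.1332] shift [ 0.0002  0.0003 -0.0003] w 0.0551 F [-1.1 -0.3 -2.2] yaw 1.28
gear y max [-0.28834616 -0.28810465] 0.0722491713996474
drum ymax [-0.26674529 -0.2656017  -0.26518901]
```

Emit:
{"fn": "drive_tool", "kwargs": {"series": [[[0,0.0002,0.0006,0,0,0,1],[0,0,0,0,0,0,1],[0,0,0,0,0,0,1]]]}}

```text
t: 22.22
tcp_pos: [0.4753, -0.3174, 0.1331]
tcp_rot: [[-0.022, 1.0, 0.0], [1.0, 0.022, -0.0], [-0.0, 0.0, -1.0]]
contact_force: [-3.2, 1.0, 5.8]
width: 0.0551
grip_force: 35.0
```

Emit:
{"fn": "drive_tool", "kwargs": {"series": [[[0,0,0,0,0,0,0],[0,0,0,0,0,0,-0.55],[0,0,0,0,0,0,-0.55],[0,0,0,0,0,0,-0.55],[0,0,-0.01,0,0,0,-0.55],[0,0,-0.04,0,0,0,-0.55],[0,0,-0.04,0,0,0,-0.55],[0,0,0,0,0,0,-0.4]]], "squeeze": 25}}

```text
t: 23.22
tcp_pos: [0.477, -0.3184, 0.2267]
tcp_rot: [[-0.022, 1.0, 0.007], [1.0, 0.022, -0.005], [-0.005, 0.007, -1.0]]
contact_force: [0.5, 0.4, -0.8]
width: 0.0647
grip_force: 0.0
```

Emit:
{"fn": "drive_tool", "kwargs": {"series": [[[0.0495,-0.0004,0,0,0,0,-0.4],[0.0495,-0.0004,0,0,0,0,-0.4],[0.0495,-0.0004,0,0,0,0,-0.4],[0.0495,-0.0004,0,0,0,0,-0.4],[0.0495,-0.0004,0,0,0,0,-0.4],[0.0495,-0.0004,0,0,0,0,-0.4],[0.0495,-0.0004,0,0,0,0,-0.4],[0.0495,-0.0004,0,0,0,0,-0.4],[0.0495,-0.0004,0,0,0,0,-0.4],[0.0495,-0.0004,0,0,0,0,-0.4],[0.0495,-0.0004,0,0,0,0,-0.4],[0.0495,-0.0004,0,0,0,0,-0.4]]]}}

```text
t: 24.72
tcp_pos: [0.4568, 0.2779, 0.2221]
tcp_rot: [[-0.023, 1.0, -0.001], [1.0, 0.023, -0.001], [-0.001, -0.001, -1.0]]
contact_force: [0.2, -0.6, -0.4]
width: 0.0636
grip_force: 0.0
```

```bash
python3 - <<'E'
from m import *
from go import go
go(.4578,.2765,.122)
t=cap('top');W=pts(t)
P=sel(W,(.42,.53,-.38,-.255),.066,.08); print('gear',cv2.minEnclosingCircle((P[:,:2]*1e3).astype(np.float32)),np.median(P[:,2]),rect(P[:,:2]))
cv2.imwrite('pics/t5.png',np.hstack([cv2.resize(t['color'][a:a+70,b:b+70],(390,390),interpolation=cv2.INTER_CUBIC) for a,b in((220,385),(180,245))]))
E
```

```text
t 24.73 tcp [0.4568 0.2779 0.2221] shift [-0.0013  0.0011  0.1001] w 0.0636 F [ 0.2 -0.6 -0.4] yaw 1.30
gear ((475.849853515625, -316.27130126953125), 28.758464813232422) 0.07196356001221504 [[475.8, -316.8], [54.9, 55.8], 10.32]
```

View pics/t5.png

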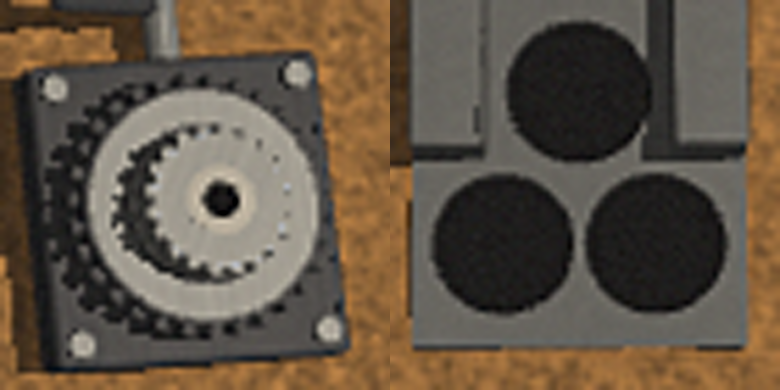

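The gear is centred on the drum at (220,198) in the left panel. The bay marks in the right panel are at (503,243) and (656,243), with the gear mark at (579,91). Next I'll calibrate the marks and fetch the bullet.

```bash
python3 - <<'E'
from m import *
t=dict(np.load('top.npz'));g=cv2.cvtColor(t['color'],cv2.COLOR_BGR2GRAY)
m=(g[180:250,245:315]<60).astype(np.uint8);n,l,s,ce=cv2.connectedComponentsWithStats(m)
for i in range(1,n):
    if s[i,4]>200: print(s[i],ce[i],ray(t,ce[i][0]+245,ce[i][1]+180,.0045).round(4))
W=pts(t);P=sel(W,(.40,.52,.24,.31),.075,.1)
E
```

```text
[ 21   0  43  29 697] [37.58680057 16.26542324] [ 0.6106 -0.0179  0.0045]
[  8  31  25  26 500] [19.862 43.362] [0.5472 0.021  0.0045]
[ 35  31  26  25 500] [47.164 43.228] [ 0.5488 -0.0407  0.0045]
```

Emit:
{"fn": "drive_tool", "kwargs": {"series": [[[-0.0005,0.0006,0.03,0,0,0,-0.4],[0,0,0.035,0,0,0,-0.4],[0,0,0.025,0,0,0,-0.4],[0,0,0.009,0,0,0,-0.4],[0,0,0,0,0,0,-0.4],[0,0,0,0,0,0,-0.4]]]}}

```text
t: 25.52
tcp_pos: [0.4586, 0.2762, 0.1246]
tcp_rot: [[-0.022, 1.0, 0.002], [1.0, 0.022, 0.001], [0.001, 0.002, -1.0]]
contact_force: [0.9, 0.0, 0.8]
width: 0.0639
grip_force: 0.0
```

Emit:
{"fn": "drive_tool", "kwargs": {"series": [[[0,0,0.002,0,0,0,-0.4],[0,0,0,0,0,0,0],[0,0,0,0,0,0,0.3],[0,0,0,0,0,0,0.5],[0,0,0,0,0,0,0.7],[0,0,0,0,0,0,1],[0,0,0,0,0,0,1],[0,0,0,0,0,0,1]]]}}

```text
t: 26.52
tcp_pos: [0.458, 0.2759, 0.1218]
tcp_rot: [[-0.022, 1.0, 0.0], [1.0, 0.022, 0.0], [0.0, 0.0, -1.0]]
contact_force: [-1.0, -0.2, 2.7]
width: 0.0392
grip_force: 25.0
```

```bash
python3 go.py .5485 -.0417 .121
```

```text
t 26.52 tcp [0.458  0.2759 0.1218] shift [-0.3196  0.0834  0.0007] w 0.0392 F [-1.  -0.2  2.7] yaw 1.28
```

Emit:
{"fn": "drive_tool", "kwargs": {"series": [[[0,0,-0.01,0,0,0,1],[0,0,-0.045,0,0,0,1],[0,0,-0.045,0,0,0,1],[-0.0458,0.0119,0,0,0,0,1],[-0.0458,0.0119,0,0,0,0,1],[-0.0458,0.0119,0,0,0,0,1],[-0.0458,0.0119,0,0,0,0,1],[-0.0458,0.0119,0,0,0,0,1],[-0.0458,0.0119,0,0,0,0,1],[-0.0458,0.0119,0,0,0,0,1],[0,0,0,0,0,0,1]]]}}

```text
t: 27.9
tcp_pos: [0.5491, -0.0456, 0.2217]
tcp_rot: [[-0.018, 1.0, 0.001], [1.0, 0.018, -0.001], [-0.001, 0.001, -1.0]]
contact_force: [-0.1, 0.5, -2.9]
width: 0.0396
grip_force: 25.0
```

Emit:
{"fn": "drive_tool", "kwargs": {"series": [[[0,0,0.04,0,0,0,1],[0,0,0.035,0,0,0,1],[0,0,0.015,0,0,0,1],[0,0,0,0,0,0,1],[0,0,0,0,0,0,1],[0,0,0,0,0,0,1]]]}}

```text
t: 28.65
tcp_pos: [0.5492, -0.0427, 0.133]
tcp_rot: [[-0.023, 1.0, 0.003], [1.0, 0.023, -0.0], [-0.0, 0.003, -1.0]]
contact_force: [-0.0, -0.3, -1.6]
width: 0.0393
grip_force: 25.0
```

```bash
python3 go.py .5486 -.0424 .121
```

```text
t 28.65 tcp [ 0.5492 -0.0427  0.133 ] shift [ 0.0003 -0.0006  0.012 ] w 0.0393 F [-0.  -0.3 -1.6] yaw 1.29
```

Emit:
{"fn": "drive_tool", "kwargs": {"series": [[[0.0002,-0.0003,0.007,0,0,0,1],[0,0,0.002,0,0,0,1],[0,0,0.001,0,0,0,1],[0,0,0,0,0,0,1],[0,0,0,0,0,0,1],[0,0,0,0,0,0,1]]]}}

```text
t: 29.4
tcp_pos: [0.5482, -0.0425, 0.1217]
tcp_rot: [[-0.022, 1.0, 0.0], [1.0, 0.022, 0.0], [0.0, 0.0, -1.0]]
contact_force: [0.4, 0.3, -1.8]
width: 0.0394
grip_force: 25.0
```

Emit:
{"fn": "drive_tool", "kwargs": {"series": [[[0,0,0.0008,0,0,0,1],[0,0,0,0,0,0,1],[0,0,0,0,0,0,1]]]}}

```text
t: 29.78
tcp_pos: [0.5481, -0.0425, 0.1208]
tcp_rot: [[-0.022, 1.0, 0.0], [1.0, 0.022, 0.0], [0.0, 0.0, -1.0]]
contact_force: [0.2, -0.3, -1.9]
width: 0.0395
grip_force: 25.0
```

Emit:
{"fn": "drive_tool", "kwargs": {"series": [[[0,0.0003,0.0006,0,0,0,1],[0,0,0,0,0,0,1],[0,0,0,0,0,0,1]]]}}

```text
t: 30.15
tcp_pos: [0.5482, -0.0425, 0.1208]
tcp_rot: [[-0.022, 1.0, -0.0], [1.0, 0.022, 0.0], [0.0, -0.0, -1.0]]
contact_force: [-3.8, -0.4, 5.7]
width: 0.0395
grip_force: 25.0
```

Emit:
{"fn": "drive_tool", "kwargs": {"series": [[[0,0,0,0,0,0,0.1],[0,0,0,0,0,0,-0.4],[0,0,0,0,0,0,-0.4],[0,0,0,0,0,0,-0.4],[0,0,-0.01,0,0,0,-0.4],[0,0,-0.045,0,0,0,-0.4],[0,0,-0.045,0,0,0,-0.4]]]}}

```text
t: 31.02
tcp_pos: [0.5484, -0.0425, 0.2218]
tcp_rot: [[-0.022, 1.0, -0.0], [1.0, 0.022, 0.0], [0.0, -0.0, -1.0]]
contact_force: [-0.2, 0.7, -0.4]
width: 0.0635
grip_force: 0.0
```

Emit:
{"fn": "drive_tool", "kwargs": {"series": [[[0.0456,-0.0096,0,0,0,0,-0.4],[0.0456,-0.0096,0,0,0,0,-0.4],[0.0456,-0.0096,0,0,0,0,-0.4],[0.0456,-0.0096,0,0,0,0,-0.4],[0.0456,-0.0096,0,0,0,0,-0.4],[0.0456,-0.0096,0,0,0,0,-0.4],[0.0456,-0.0096,0,0,0,0,-0.4],[0.0456,-0.0096,0,0,0,0,-0.4],[0.0456,-0.0096,0,0,0,0,-0.4],[0,0,0.03,0,0,0,-0.4],[0,0,0,0,0,0,-0.4],[0,0,0,0,0,0,-0.4]]]}}

```text
t: 32.52
tcp_pos: [0.4533, 0.3657, 0.1913]
tcp_rot: [[-0.022, 1.0, 0.001], [1.0, 0.022, 0.001], [0.001, 0.001, -1.0]]
contact_force: [1.0, 0.6, -0.1]
width: 0.0636
grip_force: 0.0
```

```bash
python3 - <<'E'
from m import *
from go import go
go(.4525,.366,.1213)
W=pts(cap('top'));P=sel(W,(.5,.6,-.08,-.01),.075,.1)
def f(p):return np.hypot(np.hypot(P[:,0]-p[0],P[:,1]-p[1]),P[:,2]-p[2])-p[3]
print('bullet now',P[:,2].max(),least_squares(f,[.548,-.041,.065,.02]).x.round(4))
E
cp top.npz top_b.npz; python3 - <<'E'
E
```

```text
t 32.52 tcp [0.4533 0.3657 0.1913] shift [ 0.0003 -0.0009  0.07  ] w 0.0636 F [ 1.   0.6 -0.1] yaw 1.25
bullet now 0.08695425741360796 [ 0.5487 -0.0414  0.0669  0.0182]
```

Bullet is back at (0.5487, -0.0414), against (0.5482, -0.0416) at the start. Now the post.

Emit:
{"fn": "drive_tool", "kwargs": {"series": [[[0.0003,-0.0006,0.03,0,0,0,-0.4],[0,0,0.03,0,0,0,-0.4],[0,0,0.01,0,0,0,-0.4],[0,0,0,0,0,0,-0.4],[0,0,0,0,0,0,0.2],[0,0,0,0,0,0,0.5],[0,0,0,0,0,0,0.6],[0,0,0,0,0,0,0.8],[0,0,0,0,0,0,1],[0,0,0,0,0,0,1],[0,0,0,0,0,0,1]]]}}

```text
t: 33.95
tcp_pos: [0.4523, 0.3663, 0.1207]
tcp_rot: [[-0.022, 1.0, 0.0], [1.0, 0.022, 0.0], [0.0, 0.0, -1.0]]
contact_force: [-1.0, 0.5, 6.3]
width: 0.0316
grip_force: 25.0
```

```bash
python3 go.py .5483 .0202 .1203
```

```text
t 33.95 tcp [0.4523 0.3663 0.1207] shift [-3.481e-01  8.820e-02  2.000e-04] w 0.0316 F [-1.   0.5  6.3] yaw 1.28
```

Emit:
{"fn": "drive_tool", "kwargs": {"series": [[[0,0,-0.01,0,0,0,1],[0,0,-0.045,0,0,0,1],[0,0,-0.045,0,0,0,1],[-0.0435,0.011,0,0,0,0,1],[-0.0435,0.011,0,0,0,0,1],[-0.0435,0.011,0,0,0,0,1],[-0.0435,0.011,0,0,0,0,1],[-0.0435,0.011,0,0,0,0,1],[-0.0435,0.011,0,0,0,0,1],[-0.0435,0.011,0,0,0,0,1],[-0.0435,0.011,0,0,0,0,1],[0,0,0,0,0,0,1]]]}}

```text
t: 35.45
tcp_pos: [0.5485, 0.0175, 0.22]
tcp_rot: [[-0.018, 1.0, -0.0], [1.0, 0.018, -0.001], [-0.001, -0.0, -1.0]]
contact_force: [0.2, -0.2, -2.4]
width: 0.0313
grip_force: 25.0
```

Emit:
{"fn": "drive_tool", "kwargs": {"series": [[[0,0,0.04,0,0,0,1],[0,0,0.035,0,0,0,1],[0,0,0.015,0,0,0,1],[0,0,0,0,0,0,1],[0,0,0,0,0,0,1],[0,0,0,0,0,0,1]]]}}

```text
t: 36.2
tcp_pos: [0.5488, 0.0203, 0.1315]
tcp_rot: [[-0.023, 1.0, 0.003], [1.0, 0.023, 0.0], [0.0, 0.003, -1.0]]
contact_force: [-0.4, 0.1, -1.7]
width: 0.0317
grip_force: 25.0
```

```bash
python3 go.py .5483 .0202 .1203
```

```text
t 36.20 tcp [0.5488 0.0203 0.1315] shift [-0.0001 -0.0005  0.0112] w 0.0317 F [-0.4  0.1 -1.7] yaw 1.29
```

Emit:
{"fn": "drive_tool", "kwargs": {"series": [[[0,0,0.007,0,0,0,1],[0,0,0.002,0,0,0,1],[0,0,0.001,0,0,0,1],[0,0,0.0005,0,0,0,1],[0,0,0,0,0,0,1],[0,0,0,0,0,0,1],[0,0,0,0,0,0,1]]]}}

```text
t: 37.08
tcp_pos: [0.5481, 0.0202, 0.1198]
tcp_rot: [[-0.022, 1.0, 0.0], [1.0, 0.022, 0.0], [0.0, 0.0, -1.0]]
contact_force: [-0.4, -0.4, -1.3]
width: 0.0312
grip_force: 25.0
```

Emit:
{"fn": "drive_tool", "kwargs": {"series": [[[0,0.0002,0.0006,0,0,0,1],[0,0,0,0,0,0,1],[0,0,0,0,0,0,1]]]}}

```text
t: 37.45
tcp_pos: [0.5481, 0.0202, 0.1197]
tcp_rot: [[-0.022, 1.0, 0.0], [1.0, 0.022, 0.0], [0.0, 0.0, -1.0]]
contact_force: [-2.3, -0.7, 4.7]
width: 0.0313
grip_force: 25.0
```

Contact made, so release, lift and back off.

Emit:
{"fn": "drive_tool", "kwargs": {"series": [[[0,0,0,0,0,0,0.2],[0,0,0,0,0,0,-0.4],[0,0,0,0,0,0,-0.4],[0,0,0,0,0,0,-0.4],[0,0,-0.01,0,0,0,-0.4],[0,0,-0.045,0,0,0,-0.4],[0,0,-0.045,0,0,0,-0.4],[0,0,-0.04,0,0,0,-0.4],[0,-0.05,0,0,0,0,-0.4],[0,-0.05,0,0,0,0,-0.4],[0,-0.05,0,0,0,0,-0.4],[0,0,0,0,0,0,-0.4]]]}}

```text
t: 38.95
tcp_pos: [0.3949, 0.0168, 0.2597]
tcp_rot: [[-0.022, 1.0, -0.001], [1.0, 0.022, 0.0], [0.0, -0.001, -1.0]]
contact_force: [0.4, 0.1, 0.0]
width: 0.0639
grip_force: 0.0
```

```bash
python3 - <<'E'
from m import *
t=cap('top');W=pts(t)
P=sel(W,(.5,.6,-.08,-.01),.075,.1)
def f(p):return np.hypot(np.hypot(P[:,0]-p[0],P[:,1]-p[1]),P[:,2]-p[2])-p[3]
print('bullet',P[:,2].max(),least_squares(f,[.548,-.041,.065,.02]).x.round(4))
P=sel(W,(.5,.585,-.01,.05),.057,.07); print('post',np.median(P[:,2]),cv2.minEnclosingCircle((P[:,:2]*1e3).astype(np.float32)))
P=sel(W,(.42,.53,-.38,-.255),.066,.08); print('gear',cv2.minEnclosingCircle((P[:,:2]*1e3).astype(np.float32)),np.median(P[:,2]))
s=readout.read_state();print(s['t'],s['tcp_pos'],abs(s['qd']).max())
cv2.imwrite('pics/end.png',t['color'])
E
```

```text
bullet 0.08814214115632546 [ 0.549  -0.0415  0.0667  0.0183]
post 0.06158599974795953 ((548.6211547851562, 20.1381778717041), 15.937833786010742)
gear ((476.3022155761719, -315.9667053222656), 28.83272361755371) 0.07193226747974035
39.0 [0.39737233 0.01680596 0.26008733] 3.3473221008806364
```

View pics/end.png

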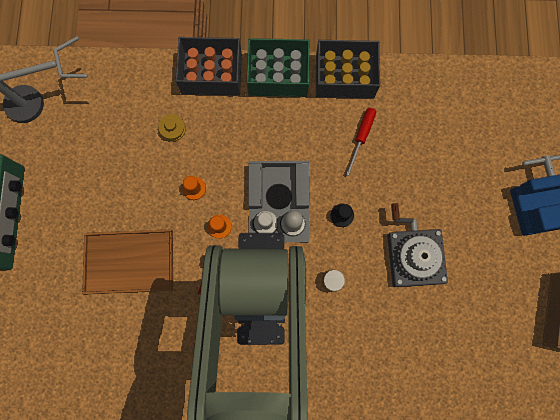

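The final view shows the post at (265,221) and the bullet at (292,221) back on their marks, and the gear centred on the drum at (424,256). The tin, pulley and screwdriver are where they were. The coin plate is hidden under the arm, but nothing came near it. I'll let the arm settle and hand in.

Emit:
{"fn": "drive_tool", "kwargs": {"series": [[[0,0,0,0,0,0,-0.4],[0,0,0,0,0,0,-0.4],[0,0,0,0,0,0,-0.4]]]}}

```text
t: 39.38
tcp_pos: [0.399, 0.0168, 0.259]
tcp_rot: [[-0.022, 1.0, -0.0], [1.0, 0.022, 0.0], [0.0, -0.0, -1.0]]
contact_force: [1.5, -0.7, 0.2]
width: 0.0638
grip_force: 0.0
```

```bash
python3 -c "
from bench import env; print(env.job_done())"
```

```text
the job is handed in; nothing more can be done
None
```

The gear lies flat and centred on the drum, and both caps stand upright in the bay within about 1 mm of their starting spots; I handed the job in at 39.4 s of the 131 s allowed, and the hand-in returned no verdict.

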